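Pack three tea lights in the carrier and snap its cap on

ROBOT

A 7-joint arm with a two-finger parallel gripper is mounted at the origin on the work surface. World frame = base frame: x ahead of the robot, y to its left, z up, the work surface at z = 0. Lengths are in m, angles in rad, forces in N, time in s.
With the tool pointing down it reaches from about 0.425 to 0.975 m from the base axis. Payload 16.7 kg.
Tool frame: the origin (TCP) lies midway between the tips of the shut fingers; the grasp point (between the pads) lies 19 mm behind it (ctrl.tcp_to_grasp is the distance from the TCP to the grasp point, in m); z points along the fingers, y is the line along which they close (so a half turn about z gives the same grasp; the last joint's range is limited). The gripper opens to 85 mm and grips with 20 to 120 N. Pads are 22 mm wide; open, the fingers measure 114 mm over their backs; the gripper's body (76 mm by 85 mm) begins 54 mm behind the grasp point. The pads swing forward as they close: fully open they stand 13 mm farther back than shut.
Start: joints at [-1.458, 0.426, 0.074, 1.606, -0.034, 1.111, -0.067], TCP at [0.175, 0.652, 0.231] pointing down, gripper open.
Joint ranges: [-2.85, 2.85], [-0.5, 2.14], [-1.23, 1.37], [0.21, 2.46], [-1.02, 4.16], [0.16, 2.05], [-2.73, 2.73]. Speed limits (rad/s): [1.89, 1.89, 2.39, 2.39, 3.01, 3.01, 3.01].

INTERFACE

Orientations are given as [roll, pitch, yaw] about the fixed x, y, z axes, in that order (R = Rz(yaw) Ry(pitch) Rx(roll)).
In Python, from rig import ctrl, capture, camera_model gives the robot as it stands.
- The arm moves only by the tool send_rows, never from a script. Its argument "rows" is text: rows parted by semicolons, each of 7 numbers parted by spaces: the opening, from 0 (shut) to 1 (fully open), then the shift along the tool's x, y, z in mm, then the turn, a rotation vector about the tool's x, y, z in rad. A call has 1 to 8 rows; each row shifts and turns the commanded pose from where the row before left it, along the tool's axes as they then stand; what a row does not reach is not made up. A row lasts 1/12 s, in which the tool goes at most 41.7 mm and 7.16 degrees, less where a joint would pass 70% of its speed; a pose out of reach is approached as far as the arm can. A call with a gripper value outside its range is refused whole. The fingers move at their own pace and stop on an object; the grip force is fixed at half the most. Time passes only in rows, so rows that do not move let the fingers close. It gives the time, the measured TCP pose, the force, the opening and the grip force at its end, in the units of the state.
- ctrl.observe(): the state, without advancing time (a new reading comes with each control period).
- capture(name): name is "scene" or "top" or "wrist"; returns (picture, depth): 400x640x3 uint8, red, green, blue; 400x640 float32, m along the optical axis (not along the pixel's ray), 0 where there is no reading.
- camera_model(name): a dict with "vertical_fov" (degrees; the focal length in pixels is half the picture's height over the tangent of half this angle, whatever the lens; pixels are square), "cx", "cy" (the principal point, pixels), "T" (4x4, takes a point from camera to world coordinates); the wrist camera has in their place "T_tool_cam" (4x4, takes a point from camera to tool coordinates, whose origin is the TCP and whose axes are the flange's). Camera axes: x right, y up, looking along -z (the intrinsics and any distortion apply to the point x, -y, -z); pixel columns grow to the right and rows downward; lengths in m; the calibration is good to about 2 mm. A picture is of the moment at which its call begins: read the wrist's pose just before it. camera_model takes no time and is no camera call.
- ctrl.finish_job(): hands the job in; it is judged then, once.
The state is a dict: "clock": time; "qpos": joint angles; "joint_velocities": joint speeds; "tau": joint torques, N m; "tool_pos": TCP position; "orientation": TCP orientation; "wrist_force": force on the tool from outside, world axes, zero at the start; "moment": the same for the moment, N m; "finger_gap": finger opening in m; "gripper_force": force on a finger pad.
Only numpy, scipy, OpenCV 4.12 (cv2) and the standard library are available. Lean on these libraries where they do the work, as an engineer would, in place of code of your own. Each camera call takes 0.05 s, during which the arm holds its last target. There are 200 camera calls.

TASK

Stand exactly three of the four tea lights flat in the round tray around its centre post, leaving the fourth where it stands. Then press the white snap cap straight down on the post until it clicks home, and keep pressing after the click: finish with the hand still on the cap, pushing it steadily down into its rubber cushion (about 10 N), without letting go. Leave the vase, the book and the matchbox alone.

Things in the scene. Friction and masses are not known exactly. Their poses are not given: they have to be found in the camera images.
- tealight1: a tea light: aluminium cup with white wax and a short black wick, 38 mm across, 24 mm high, about 23 g, loose; the four are alike and any three may be used. Origin: centre of its underside, z up
- tealight2: a tea light: aluminium cup with white wax and a short black wick, 38 mm across, 24 mm high, about 23 g, loose; the four are alike and any three may be used. Origin: centre of its underside, z up
- tealight3: a tea light: aluminium cup with white wax and a short black wick, 38 mm across, 24 mm high, about 23 g, loose; the four are alike and any three may be used. Origin: centre of its underside, z up
- tealight4: a tea light: aluminium cup with white wax and a short black wick, 38 mm across, 24 mm high, about 23 g, loose; the four are alike and any three may be used. Origin: centre of its underside, z up
- cap: loose snap cap, upright on the table, about 90 g. Origin: centre of its open underside, z up. White sleeve 34 mm across, z 0 to 22 mm; white disc 76 mm across, z 22 to 26; brass knob (grip) 26 mm across, z 26 to 50. Bore: cone 25 mm across narrowing to an 18 mm throat at z 3 to 6, wider groove above
- tray: round dark wooden candle carrier, fixed. Origin: centre of its underside, z up. 150 mm across, inside 140, floor 8 mm and rim 16 mm above the table. A central boss 36 mm across leaves tea lights room 38 to 50 mm from the centre; 44 mm out, 120 degrees apart, fingers closing tangentially, clears post and neighbours
- seat (a point): centre of the cushion's unpressed top, 18 mm above the table. A brass stud 16 mm across with tapered tip rises 17 mm above it; 4 spring balls, 12 mm up, stick out to 23 mm across. They resist once the cap's underside is 13 mm above this point (peak about 12 N); from about 7 mm down they click into its groove, the force drops and they draw the cap down with up to 12 N; at 0 it sits on the cushion
- cushion: the black rubber cushion round the foot of the post, 36 mm across, 4 mm thick; it yields under the pressed cap by up to 4 mm at about 3 N per mm, then is solid. Origin: centre of its underside, 4 mm below the seat
- vase: bystander: clear glass vase 84 mm across, 170 mm high, with a stem of small white flowers up to 300 mm high. Origin: centre of its underside
- book: bystander: closed book lying flat, 130 x 195 mm, 22 mm thick. Origin: centre of its underside, y along its long side
- matchbox: bystander: blue matchbox 36 x 53 mm, 15 mm high. Origin: centre of its underside
Things that resemble listed ones, but are neither listed nor needed, are in the scene too. What is shaped like the tealight4 but blue is not meant.

How it is judged:
On the way, in this order (a step that is already met when the one before it is completed fails the run):
1. exactly three tea lights stand flat in the tray, the fourth is where it was, the cap is not on the post yet (((horizontal distance between tealight2 and tray between 0.03 and 0.055 m and z of tealight2 in the frame of tray between 0.005 and 0.011 m and angle between each of tealight2, tealight3, tealight4, tealight1's own z axis and vertical below 0.15 rad and horizontal distance between tealight3 and tray between 0.03 and 0.055 m and z of tealight3 in the frame of tray between 0.005 and 0.011 m and horizontal distance between tealight4 and tray between 0.03 and 0.055 m and z of tealight4 in the frame of tray between 0.005 and 0.011 m and distance of tealight1 from where it was at the start of the episode below 0.03 m) or (horizontal distance between tealight1 and tray between 0.03 and 0.055 m and z of tealight1 in the frame of tray between 0.005 and 0.011 m and angle between each of tealight1, tealight3, tealight4, tealight2's own z axis and vertical below 0.15 rad and horizontal distance between tealight3 and tray between 0.03 and 0.055 m and z of tealight3 in the frame of tray between 0.005 and 0.011 m and horizontal distance between tealight4 and tray between 0.03 and 0.055 m and z of tealight4 in the frame of tray between 0.005 and 0.011 m and distance of tealight2 from where it was at the start of the episode below 0.03 m) or (horizontal distance between tealight1 and tray between 0.03 and 0.055 m and z of tealight1 in the frame of tray between 0.005 and 0.011 m and angle between each of tealight1, tealight2, tealight4, tealight3's own z axis and vertical below 0.15 rad and horizontal distance between tealight2 and tray between 0.03 and 0.055 m and z of tealight2 in the frame of tray between 0.005 and 0.011 m and horizontal distance between tealight4 and tray between 0.03 and 0.055 m and z of tealight4 in the frame of tray between 0.005 and 0.011 m and distance of tealight3 from where it was at the start of the episode below 0.03 m) or (horizontal distance between tealight1 and tray between 0.03 and 0.055 m and z of tealight1 in the frame of tray between 0.005 and 0.011 m and angle between each of tealight1, tealight2, tealight3, tealight4's own z axis and vertical below 0.15 rad and horizontal distance between tealight2 and tray between 0.03 and 0.055 m and z of tealight2 in the frame of tray between 0.005 and 0.011 m and horizontal distance between tealight3 and tray between 0.03 and 0.055 m and z of tealight3 in the frame of tray between 0.005 and 0.011 m and distance of tealight4 from where it was at the start of the episode below 0.03 m)) and distance between cap and seat above 0.04 m), for 0.2 s.
2. the cap has snapped home on the post (z of cap in the frame of seat below 0.0025 m and horizontal distance between cap and seat below 0.003 m and angle between cap's own z axis and vertical below 0.1 rad), for 0.1 s.
At the end, for the whole second after the job is handed in: Exactly three lights flat in the tray (30-55 mm from its centre, within 3 mm of its floor, tilt < 0.15 rad), the fourth upright within 30 mm of its start; cap home (< 2.5 mm above the seat, within 3 mm of the axis, tilt < 0.1 rad); robot touching the cap, pressing it on the cushion over 4 N (all of step 2 and ((horizontal distance between tealight2 and tray between 0.03 and 0.055 m and z of tealight2 in the frame of tray between 0.005 and 0.011 m and angle between each of tealight2, tealight3, tealight4, tealight1's own z axis and vertical below 0.15 rad and horizontal distance between tealight3 and tray between 0.03 and 0.055 m and z of tealight3 in the frame of tray between 0.005 and 0.011 m and horizontal distance between tealight4 and tray between 0.03 and 0.055 m and z of tealight4 in the frame of tray between 0.005 and 0.011 m and distance of tealight1 from where it was at the start of the episode below 0.03 m) or (horizontal distance between tealight1 and tray between 0.03 and 0.055 m and z of tealight1 in the frame of tray between 0.005 and 0.011 m and angle between each of tealight1, tealight3, tealight4, tealight2's own z axis and vertical below 0.15 rad and horizontal distance between tealight3 and tray between 0.03 and 0.055 m and z of tealight3 in the frame of tray between 0.005 and 0.011 m and horizontal distance between tealight4 and tray between 0.03 and 0.055 m and z of tealight4 in the frame of tray between 0.005 and 0.011 m and distance of tealight2 from where it was at the start of the episode below 0.03 m) or (horizontal distance between tealight1 and tray between 0.03 and 0.055 m and z of tealight1 in the frame of tray between 0.005 and 0.011 m and angle between each of tealight1, tealight2, tealight4, tealight3's own z axis and vertical below 0.15 rad and horizontal distance between tealight2 and tray between 0.03 and 0.055 m and z of tealight2 in the frame of tray between 0.005 and 0.011 m and horizontal distance between tealight4 and tray between 0.03 and 0.055 m and z of tealight4 in the frame of tray between 0.005 and 0.011 m and distance of tealight3 from where it was at the start of the episode below 0.03 m) or (horizontal distance between tealight1 and tray between 0.03 and 0.055 m and z of tealight1 in the frame of tray between 0.005 and 0.011 m and angle between each of tealight1, tealight2, tealight3, tealight4's own z axis and vertical below 0.15 rad and horizontal distance between tealight2 and tray between 0.03 and 0.055 m and z of tealight2 in the frame of tray between 0.005 and 0.011 m and horizontal distance between tealight3 and tray between 0.03 and 0.055 m and z of tealight3 in the frame of tray between 0.005 and 0.011 m and distance of tealight4 from where it was at the start of the episode below 0.03 m)) and contact force between any of the fingers, the arm and cap above 1 N and contact force between cap and cushion above 4 N); the arm keeps its last pose, push and grip.
It fails at once if the vase is moved more than 30 mm or tipped (distance of vase from where it was at the start of the episode above 0.03 m or angle between vase's own z axis and vertical above 0.3 rad).
It fails at once if the book is moved more than 30 mm or tipped (distance of book from where it was at the start of the episode above 0.03 m or angle between book's own z axis and vertical above 0.3 rad).
It fails at once if the matchbox is moved more than 30 mm or tipped (distance of matchbox from where it was at the start of the episode above 0.03 m or angle between matchbox's own z axis and vertical above 0.3 rad).
It also fails if it takes over 72 s, if anything falls off the work surface, if the arm or the gripper's body presses on something with over 40 N, if the wrist force passes 120 N, or if a joint passes its speed limit or range.

## Working session

There is one attempt and no reset: what is moved stays moved. The work goes in short steps, Python scripts to look and compute and a tool call to move; the robot and the scene stay as the last step left them, time stands still between calls to the robot, and variables do not carry over. Pictures are saved under pics/ and viewed, at most 13 in all, crops included, and the job is handed in when it is done.

Besides the shell and the picture viewer there is one more tool, called after ">>>" in YAML: its name, and indented under it one key for each argument. send_rows: Moves the arm, as the interface text tells. Its arguments: {"type":"object","properties":{"rows":{"type":"string"}},"required":["rows"]}

```bash
ls; mkdir -p pics
python3 - <<'E'
from rig import ctrl,capture,camera_model
import cv2,numpy as np
print(ctrl.observe(), ctrl.tcp_to_grasp)
for n in("scene","top"):
    p,d=capture(n); np.savez(f"pics/{n}0.npz",p=p,d=d); cv2.imwrite(f"pics/{n}0.png",p[:,:,::-1])
for n in("scene","top","wrist"): print(n,camera_model(n))
E
```

```text
pics
{'clock': 0.0, 'qpos': array([-1.45754531,  0.42670262,  0.0738359 ,  1.60661581, -0.03413316,
        1.11084723, -0.06706607]), 'joint_velocities': array([ 1.16936417e-04, -5.28566167e-04, -3.02562603e-05,  1.52154353e-03,
        6.82439130e-06,  8.60184064e-04, -2.05126330e-04]), 'tau': array([ 2.17694819e-04, -9.49834871e+01,  3.76134977e+00, -4.63491869e+01,
        1.92941196e-02,  1.05030503e-02,  1.31693704e-05]), 'tool_pos': array([0.17522252, 0.6514169 , 0.23062588]), 'orientation': array([-3.14027948e+00,  5.89184609e-05,  2.87884258e+00]), 'wrist_force': array([ 0.10061332,  0.12258671, -0.53957369]), 'moment': array([-0.03225938, -0.00662966, -0.07664541]), 'gripper_force': 0.0, 'finger_gap': 0.08547435484457795} 0.0187
scene {'vertical_fov': 46.238375370923954, 'cx': 320.8329035061589, 'cy': 195.38543115481494, 'T': array([[-0.87342101, -0.30412392,  0.38032141,  1.02097433],
       [ 0.48685761, -0.52888929,  0.69515882,  0.8561239 ],
       [-0.01026651,  0.7923287 ,  0.61000806,  0.79969015],
       [ 0.        ,  0.        ,  0.        ,  1.        ]])}
top {'vertical_fov': 48.82324830817505, 'cx': 318.5437227232291, 'cy': 198.909321831824, 'T': array([[-0.01206906,  0.99224946, -0.12367436,  0.43157941],
       [-0.99991955, -0.01149353,  0.00536607, -0.00596484],
       [ 0.00390303,  0.12372917,  0.99230835,  1.16432139],
       [ 0.        ,  0.        ,  0.        ,  1.        ]])}
wrist {'vertical_fov': 67.45286815051587, 'cx': 326.1630560008241, 'cy': 198.64438090391332, 'T_tool_cam': array([[ 1.24959137e-03,  9.47767144e-01,  3.18960624e-01,
         8.21654439e-02],
       [ 9.99998676e-01, -1.51666373e-03,  5.88957787e-04,
         3.87294061e-05],
       [ 1.04195085e-03,  3.18959466e-01, -9.47767785e-01,
        -1.41224764e-01],
       [ 0.00000000e+00,  0.00000000e+00,  0.00000000e+00,
         1.00000000e+00]])}
```

View pics/scene0.png

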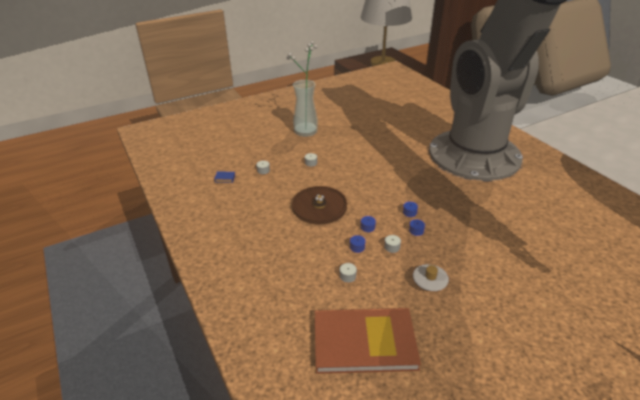

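View pics/top0.png

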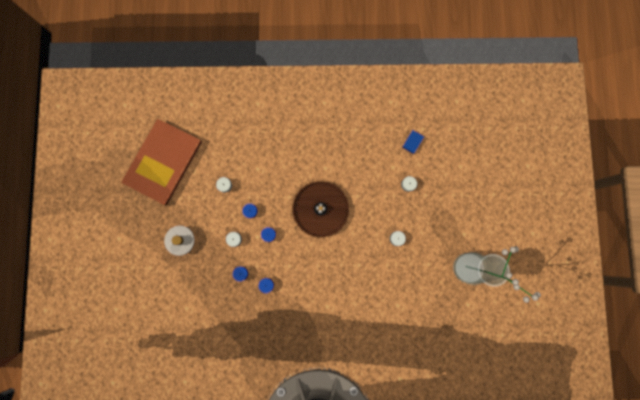

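Candidates (top view): white tea lights at (224,185), (233,239), (410,184), (398,238). Blue look-alikes are at (250,211), (269,235), (240,274), (266,285). The cap is at (179,240), the tray with its post at (321,209) and the matchbox at (413,142). I'll use the whites at (410,184), (398,238) and (224,185), and leave (233,239).

```bash
cat > h.py <<'E'
import numpy as np,cv2
from rig import ctrl,capture,camera_model
from scipy.spatial.transform import Rotation as R
def tool():
    s=ctrl.observe();T=np.eye(4);T[:3,:3]=R.from_euler('xyz',s['orientation']).as_matrix();T[:3,3]=s['tool_pos'];return T
def camT(n,T=None):
    m=camera_model(n);return m,(m['T'] if n!='wrist' else T@m['T_tool_cam'])
def ray(n,px,T=None):
    m,C=camT(n,T);f=200/np.tan(np.radians(m['vertical_fov']/2))
    d=C[:3,:3]@np.array([(px[0]-m['cx'])/f,-(px[1]-m['cy'])/f,-1]);return C[:3,3],d
def plane(n,px,z,T=None):
    o,d=ray(n,px,T);return o+d*(z-o[2])/d[2]
def proj(n,P,T=None):
    m,C=camT(n,T);f=200/np.tan(np.radians(m['vertical_fov']/2))
    q=C[:3,:3].T@(np.asarray(P)-C[:3,3]);return np.array([m['cx']+f*q[0]/-q[2],m['cy']-f*q[1]/-q[2]])
def tri(*rs):
    A=0;b=0
    for o,d in rs:
        d=d/np.linalg.norm(d);M=np.eye(3)-np.outer(d,d);A=A+M;b=b+M@o
    return np.linalg.solve(A,b)
def blobs(mask,lo,hi):
    n,l,s,c=cv2.connectedComponentsWithStats(mask.astype(np.uint8))
    return [(c[i].round(1),s[i,4],l==i) for i in range(1,n) if lo<=s[i,4]<=hi]
def go(P,yaw=None):
    "shift in tool mm and yaw about tool z to bring the TCP to P, fingers down"
    T=tool();d=T[:3,:3].T@(np.array(P)-T[:3,3])*1000
    out=d.round(1)
    if yaw is not None:
        a=np.arctan2(T[1,0],T[0,0]); w=-(yaw-a); w=(w+np.pi/2)%np.pi-np.pi/2  # half-turn symmetric
        return out,round(w,3)
    return out
E
python3 - <<'E'
from h import *
B={}
for n in("scene","top"):
    p=np.load(f"pics/{n}0.npz")['p'];h=cv2.cvtColor(p,cv2.COLOR_RGB2HSV)
    m=(h[...,1]<60)&(h[...,2]>150)
    reg=(slice(140,300),slice(150,470)) if n=="top" else (slice(140,300),slice(200,470))
    M=np.zeros_like(m);M[reg]=m[reg]
    B[n]=blobs(M,25,1500)
    for c,a,_ in B[n]: print(n,c,a,plane(n,c,.02).round(3))
    d=(h[...,2]<95)&~((h[...,0]>100)&(h[...,0]<140)&(h[...,1]>100))
    M=np.zeros_like(m);M[reg]=d[reg]
    for c,a,l in blobs(M,300,6000): print(n,"dark",c,a,plane(n,c,.012).round(3))
    M=np.zeros_like(m); M[:]= (h[...,0]>105)&(h[...,0]<135)&(h[...,1]>110)
    for c,a,l in blobs(M,40,600): print(n,"blue",c,a,plane(n,c,.02).round(3))
E
```

```text
scene [310.6 156.5] 60 [ 0.467 -0.218  0.02 ]
scene [262.5 164. ] 67 [ 0.611 -0.254  0.02 ]
scene [392.7 240.1] 122 [0.47  0.209 0.02 ]
scene [347.8 268.8] 152 [0.615 0.236 0.02 ]
scene [432.7 280.8] 382 [0.471 0.359 0.02 ]
scene dark [454.3 148.4] 554 [ 0.047 -0.044  0.012]
scene dark [440.5 186.5] 355 [0.218 0.091 0.012]
scene dark [318.8 205.2] 1520 [ 0.556 -0.007  0.012]
scene blue [224.8 175. ] 64 [ 0.729 -0.256  0.02 ]
scene blue [410.6 208. ] 110 [0.357 0.133 0.02 ]
scene blue [368.3 222.5] 113 [0.485 0.126 0.02 ]
scene blue [417.2 226.4] 124 [0.388 0.199 0.02 ]
scene blue [357.7 242.3] 129 [0.548 0.174 0.02 ]
top [222.9 184. ] 154 [0.617 0.238 0.02 ]
top [409.4 183.2] 159 [ 0.613 -0.252  0.02 ]
top [177.3 240.3] 432 [0.471 0.354 0.02 ]
top [397.7 238.1] 175 [ 0.47  -0.216  0.02 ]
top [232.6 238.7] 163 [0.473 0.211 0.02 ]
top [463.6 268.2] 247 [ 0.39  -0.383  0.02 ]
top dark [320.6 208.6] 2377 [ 0.549 -0.017  0.012]
top blue [412.8 141.6] 227 [ 0.725 -0.265  0.02 ]
top blue [249.5 210.5] 138 [0.546 0.168 0.02 ]
top blue [268.1 234.2] 138 [0.484 0.12  0.02 ]
top blue [240.1 273.3] 151 [0.385 0.191 0.02 ]
top blue [265.7 285.1] 151 [0.354 0.125 0.02 ]
```

Run:
```python
import cv2,numpy as np
t=np.load("pics/top0.npz")['p'][:,:,::-1];s=np.load("pics/scene0.npz")['p'][:,:,::-1]
a=cv2.resize(t[130:300,150:450],None,fx=2.5,fy=2.5)[:300];b=cv2.resize(t[130:250,150:450],None,fx=2.6,fy=2.6)
c=cv2.resize(s[140:300,230:460],None,fx=2.6,fy=1.8)[:,:]
w=780
cv2.imwrite("pics/crop0.png",np.vstack([cv2.resize(b,(w,300)),cv2.resize(s[150:300,240:460],(w,300))]))
```

```text
(no output)
```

View pics/crop0.png

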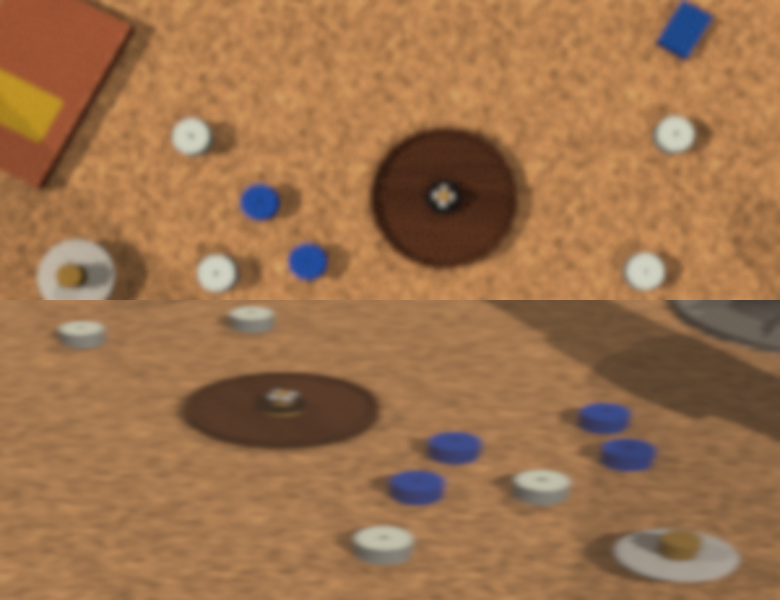

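The crop shows four white lights with black wicks, at crop pixels (191,136), (216,272), (675,133) and (645,271). The look-alikes are plain blue. First I'll turn the tool to yaw π/2, so tool x = world y, tool y = world x and tool z = down.

>>> send_rows:
  rows: "1 0 0 0 0 0 0.12;1 0 0 0 0 0 0.12;1 0 0 0 0 0 0.12;1 0 0 0 0 0 0.12;1 0 0 0 0 0 0.12;1 0 0 0 0 0 0.12;1 0 0 0 0 0 0.12;1 0 0 0 0 0 0.12"

```text
clock: 0.77
tool_pos: [0.1753, 0.6516, 0.2309]
orientation: [-3.141, 0.001, 1.913]
wrist_force: [0.2, -0.2, -0.8]
finger_gap: 0.0851
gripper_force: 0.0
```

>>> send_rows:
  rows: "1 0 0 0 0 0 0.12;1 0 0 0 0 0 0.12;1 0 0 0 0 0 0.108;1 -26 28 0 0 0 0;1 -26 28 0 0 0 0;1 -26 28 0 0 0 0;1 -26 28 0 0 0 0;1 -26 28 0 0 0 0"

```text
clock: 1.43
tool_pos: [0.3162, 0.5202, 0.2311]
orientation: [-3.141, 0.0, 1.571]
wrist_force: [0.3, 0.8, 0.5]
finger_gap: 0.0853
gripper_force: 0.0
```

>>> send_rows:
  rows: "1 -26 28 0 0 0 0;1 -26 28 0 0 0 0;1 -26 28 0 0 0 0;1 -26 28 0 0 0 0;1 -26 28 0 0 0 0;1 -26 28 0 0 0 0;1 -26 28 0 0 0 0;1 -26 28 0 0 0 0"

```text
clock: 2.1
tool_pos: [0.5403, 0.3123, 0.2312]
orientation: [-3.141, 0.0, 1.571]
wrist_force: [1.0, 1.0, 0.7]
finger_gap: 0.0854
gripper_force: 0.0
```

>>> send_rows:
  rows: "1 -26 28 4 0 0 0;1 -26 28 4 0 0 0;1 -20 10 20 0 0 0;1 0 0 20 0 0 0;1 0 0 20 0 0 0;1 0 0 0 0 0 0"

```text
clock: 2.6
tool_pos: [0.6035, 0.2406, 0.1594]
orientation: [-3.137, 0.003, 1.57]
wrist_force: [-1.2, 0.1, -0.5]
finger_gap: 0.0853
gripper_force: 0.0
```

```bash
cat > w.py <<'E'
import sys
from h import *
n=sys.argv[1]
T=tool();p,d=capture("wrist");np.savez(f"pics/{n}.npz",p=p,d=d,T=T);cv2.imwrite(f"pics/{n}.png",p[:,:,::-1])
s=ctrl.observe();print(s['clock'],s['tool_pos'].round(4),s['orientation'].round(4),s['wrist_force'].round(2))
h=cv2.cvtColor(p,cv2.COLOR_RGB2HSV);m=(h[...,1]<60)&(h[...,2]>130)
for c,a,l in blobs(m,300,40000):
    x,y,w,hh=cv2.boundingRect(l.astype(np.uint8)); print(c,a,(x,y,w,hh),plane("wrist",c,.024,T).round(4))
E
python3 w.py w1
```

```text
2.65 [0.6042 0.2412 0.1615] [-3.1383e+00  2.0000e-03  1.5706e+00] [ 0.65 -0.48 -0.34]
[170.1  55.7] 4886 (124, 12, 91, 98) [0.4717 0.3556 0.024 ]
[338.5 185.9] 1275 (320, 165, 39, 42) [0.6147 0.2419 0.024 ]
[195.2 211.8] 1111 (177, 190, 37, 42) [0.4731 0.215  0.024 ]
```

View pics/w1.png

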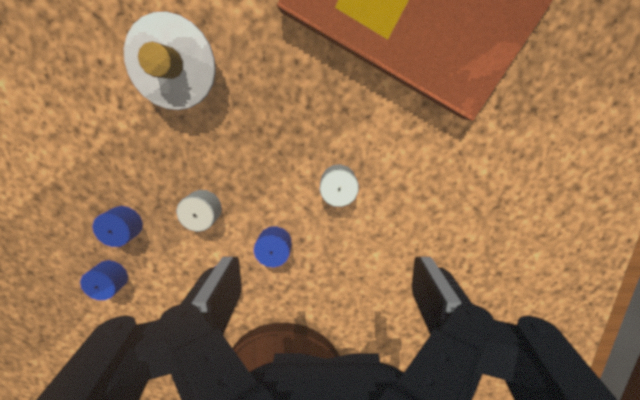

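The view shows the target light's wick at (339,189), blue look-alikes at (272,247) and others further left, the cap at (168,60) and the book at the top. Next: centre, descend and measure again.

>>> send_rows:
  rows: "0.8 -1 11 25 0 0 0;0.8 0 0 25 0 0 0;0.8 0 0 25 0 0 0;0.8 0 0 0 0 0 0;0.8 0 0 0 0 0 0"

```text
clock: 3.07
tool_pos: [0.6161, 0.241, 0.0889]
orientation: [-3.141, 0.001, 1.571]
wrist_force: [0.6, 0.2, 0.5]
finger_gap: 0.0686
gripper_force: 0.0
```

```bash
python3 w.py w2
python3 - <<'E'
from h import *
rs=[]
for n,box in(("w1",(170,206,322,356)),("w2",None)):
    f=np.load(f"pics/{n}.npz");p=f['p'];T=f['T'];g=cv2.cvtColor(p,cv2.COLOR_RGB2GRAY).astype(int);h=cv2.cvtColor(p,cv2.COLOR_RGB2HSV)
    if n=="w2":
        m=(h[...,1]<60)&(h[...,2]>130)
        c,a,l=min(blobs(m,300,40000),key=lambda b:np.linalg.norm(plane("wrist",b[0],.024,T)[:2]-[.615,.24]))
        box=tuple(int(v) for v in(c[1]-20,c[1]+20,c[0]-15,c[0]+15))
    r=g[box[0]:box[1],box[2]:box[3]].copy();k=cv2.morphologyEx(r.astype(np.uint8),cv2.MORPH_BLACKHAT,np.ones((9,9)))
    k=np.where(k>0.5*k.max(),k,0);cy,cx=[(k*i).sum()/k.sum() for i in np.indices(k.shape)]
    px=(box[2]+cx,box[0]+cy);print(n,px,k.max());rs.append(ray("wrist",px,T))
print(tri(*rs))
E
```

```text
3.1167 [0.6169 0.2412 0.09  ] [ 3.1406e+00 -4.0000e-04  1.5711e+00] [0.22 0.47 0.91]
[98.1 47.3] 7232 (28, 0, 126, 114) [0.4744 0.3523 0.024 ]
[324.5 212.1] 2125 (300, 184, 50, 55) [0.6148 0.243  0.024 ]
[140.5 244. ] 1870 (115, 216, 52, 54) [0.474  0.2166 0.024 ]
w1 (np.float64(337.2363336085879), np.float64(194.41767134599505)) 113
w2 (np.float64(323.9914643905041), np.float64(199.42144571885837)) 117
[ 0.61613405  0.18968918 -0.13664812]
```

Run:
```python
from h import *
rs=[]
for n in("w1","w2"):
    f=np.load(f"pics/{n}.npz");p=f['p'];T=f['T']
    h=cv2.cvtColor(p,cv2.COLOR_RGB2HSV)
    for v in(130,200):
        m=(h[...,1]<60)&(h[...,2]>v)
        c,a,l=min(blobs(m,200,40000),key=lambda b:np.linalg.norm(plane("wrist",b[0],.024,T)[:2]-[.615,.24]))
        x,y,w,hh=cv2.boundingRect(l.astype(np.uint8))
        # wick: darkest pixels strictly inside the blob
        hull=cv2.convexHull(cv2.findContours(l.astype(np.uint8),0,2)[0][0]);M=np.zeros(l.shape,np.uint8);cv2.fillConvexPoly(M,hull,1);M=cv2.erode(M,np.ones((15,15)))
        g=np.where(M>0,255-h[...,2].astype(float),0);g=np.where(g>.6*g.max(),g,0);yy,xx=np.nonzero(g);wk=(xx.mean(),yy.mean())
        print(n,v,c,a,(x,y,w,hh),np.round(wk,1))
    rs.append((ray("wrist",c,T),ray("wrist",wk,T)))
print(tri(rs[0][0],rs[1][0]),tri(rs[0][1],rs[1][1]))
q=np.load("pics/top0.npz");t=[ray("top",(222.9,184))];print("3view",tri(*t,rs[0][0],rs[1][0]), tri(*t,ray("scene",(347.8,268.8))))
```

```text
w1 130 [338.5 185.9] 1275 (320, 165, 39, 42) [338.9 188.7]
w1 200 [338.7 187.6] 953 (321, 171, 36, 34) [338.9 188.7]
w2 130 [324.5 212.1] 2125 (300, 184, 50, 55) [324.6 217.4]
w2 200 [324.7 215.4] 1625 (301, 194, 48, 44) [324.6 217.4]
[0.61493247 0.23981266 0.02256882] [0.61491129 0.2402745  0.02761828]
3view [0.61549772 0.23876043 0.0200268 ] [0.6160359  0.23804802 0.02248204]
```

The light's top measures 23 mm up at (0.615, 0.240). Descend and grasp.

>>> send_rows:
  rows: "0.8 -1 -2 30 0 0 0;0.8 0 0 30 0 0 0;0.8 0 0 20 0 0 0;0.8 0 0 7 0 0 0;0.8 0 0 0 0 0 0;0.3 0 0 0 0 0 0;0.3 0 0 0 0 0 0;0.3 0 0 0 0 0 0"

```text
clock: 3.78
tool_pos: [0.6156, 0.2403, 0.0036]
orientation: [3.139, -0.001, 1.571]
wrist_force: [-6.7, -1.6, 18.9]
finger_gap: 0.036
gripper_force: 57.7
```

>>> send_rows:
  rows: "0.3 0 0 0 0 0 0;0.3 0 0 0 0 0 0;0.3 0 0 0 0 0 0"

```text
clock: 4.03
tool_pos: [0.6156, 0.2403, 0.0037]
orientation: [3.139, -0.002, 1.571]
wrist_force: [-3.5, -0.4, 12.6]
finger_gap: 0.0364
gripper_force: 58.8
```

Gripped (36 mm gap). Lift, and look at the tray from two places on the way.

>>> send_rows:
  rows: "0.3 0 0 -15 0 0 0;0.3 0 0 -30 0 0 0;0.3 0 0 -35 0 0 0;0.3 0 0 -35 0 0 0;0.3 -30 -6 -35 0 0 0;0.3 -35 -7 0 0 0 0;0.3 -35 -7 0 0 0 0;0.3 -35 -7 0 0 0 0"

```text
clock: 4.7
tool_pos: [0.5879, 0.1067, 0.1501]
orientation: [3.139, -0.001, 1.571]
wrist_force: [0.5, -0.4, -0.6]
finger_gap: 0.0359
gripper_force: 60.1
```

>>> send_rows:
  rows: "0.3 -35 -7 0 0 0 0;0.3 -35 -7 0 0 0 0;0.3 -35 -7 0 0 0 0;0.3 -35 -7 0 0 0 0;0.3 -25 -8 0 0 0 0;0.3 0 0 0 0 0 0;0.3 0 0 0 0 0 0"

```text
clock: 5.28
tool_pos: [0.5519, -0.0587, 0.1493]
orientation: [3.14, -0.001, 1.567]
wrist_force: [-0.3, 1.3, -0.3]
finger_gap: 0.0359
gripper_force: 60.1
```

```bash
python3 w.py w3
```

```text
5.3333 [ 0.5523 -0.0572  0.149 ] [ 3.1400e+00 -8.0000e-04  1.5697e+00] [-0.13  0.1   0.46]
[325.7 271.6] 5144 (288, 226, 77, 88) [ 0.5514 -0.1452  0.024 ]
[276.8 266. ] 352 (268, 245, 19, 46) [ 0.5018 -0.1385  0.024 ]
[375.5 265.4] 329 (366, 245, 19, 43) [ 0.602  -0.1382  0.024 ]
```

>>> send_rows:
  rows: "0.3 -20 0 0 0 0 0;0.3 -30 0 0 0 0 0;0.3 -10 0 0 0 0 0;0.3 0 0 0 0 0 0;0.3 0 0 0 0 0 0"

```text
clock: 5.75
tool_pos: [0.5523, -0.1164, 0.148]
orientation: [3.141, -0.0, 1.571]
wrist_force: [0.4, 0.3, -0.1]
finger_gap: 0.0361
gripper_force: 60.1
```

```bash
python3 w.py w4;python3 -c "
import cv2,numpy as np
a=cv2.imread('pics/w3.png');b=cv2.imread('pics/w4.png');cv2.imwrite('pics/w34.png',cv2.resize(np.hstack([a[:,120:520],b[:,120:520]]),(800,400)))"
```

```text
5.8 [ 0.5524 -0.1157  0.1479] [ 3.1414e+00 -5.0000e-04  1.5719e+00] [ 0.43 -0.65  0.2 ]
[325.6 272.5] 5005 (288, 226, 77, 89) [ 0.5519 -0.2032  0.024 ]
[242.2 273.6] 876 (227, 254, 34, 42) [ 0.4668 -0.2045  0.024 ]
[208.9 392.2] 349 (193, 382, 30, 18) [ 0.4127 -0.3676  0.024 ]
```

View pics/w34.png

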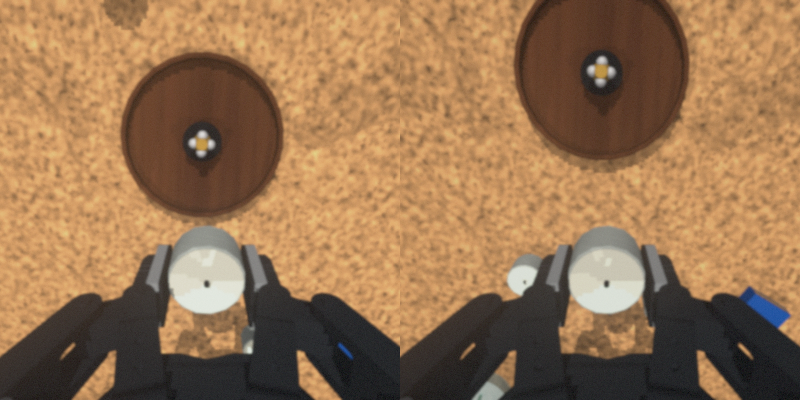

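Both frames show the light held upright. The tray is at w3 (322,135), with its stud and four balls at (322,144), and at (321,72) in w4. Triangulating these now.

Run:
```python
from h import *
S={};
for n,(u,v) in dict(w3=(322,144),w4=(321,72)).items():
    f=np.load(f"pics/{n}.npz");p=f['p'];T=f['T'];h=cv2.cvtColor(p,cv2.COLOR_RGB2HSV)
    w=np.zeros(p.shape[:2],bool);w[v-20:v+20,u-20:u+20]=True
    m=w&(h[...,2]>120);x,y,ww,hh=cv2.boundingRect(m.astype(np.uint8)); balls=(x+ww/2-.5,y+hh/2-.5)
    b=w&(h[...,2]>120)&(h[...,1]>110);by,bx=np.nonzero(b)
    k=w&(h[...,2]<60);kc,_r=cv2.minEnclosingCircle(np.argwhere(k)[:,::-1].astype(np.float32))
    g=((h[...,2]<120)).astype(np.uint8);g=cv2.morphologyEx(g,cv2.MORPH_OPEN,np.ones((5,5)))
    nl,l=cv2.connectedComponents(g);t=(l==l[v+30,u]).astype(np.uint8);c=max(cv2.findContours(t,0,1)[0],key=len)
    e=cv2.fitEllipse(cv2.convexHull(c))
    S[n]=dict(balls=balls,tip=(bx.mean(),by.mean()));S[n]['T']=T
    print(n,"balls",balls,ww,hh,"tip",S[n]['tip'],"cush",kc,_r,"ell",e)
    for z in(.012,.016):print(plane("wrist",e[0],z,T).round(4))
    print("balls@.03",plane("wrist",balls,.03,T).round(4),"cush@.018",plane("wrist",kc,.018,T).round(4))
for k in("balls","tip"): print(k,tri(*[ray("wrist",S[n][k],S[n]['T']) for n in S]))
# static views
for n in("top","scene"):
    p=np.load(f"pics/{n}0.npz")['p'];h=cv2.cvtColor(p,cv2.COLOR_RGB2HSV);u,v=np.round(proj(n,(.552,-.012,.03))).astype(int)
    w=np.zeros(p.shape[:2],bool);w[v-10:v+11,u-10:u+11]=True;m=w&(h[...,2]>130);y,x=np.nonzero(m);print(n,(u,v),x.mean(),y.mean(),m.sum(),plane(n,(x.mean(),y.mean()),.031).round(4))
```

```text
w3 balls (321.5, 143.5) 26 26 tip (np.float64(321.3360655737705), np.float64(143.68852459016392)) cush (322.0, 141.8333282470703) 19.579713821411133 ell ((322.0243225097656, 134.53961181640625), (160.82408142089844, 164.94485473632812), 169.0296173095703)
[ 0.5484 -0.0086  0.012 ]
[ 0.5485 -0.0082  0.016 ]
balls@.03 [ 0.5481 -0.0142  0.03  ] cush@.018 [ 0.5484 -0.0144  0.018 ]
w4 balls (320.5, 70.5) 28 30 tip (np.float64(320.7402597402597), np.float64(70.79220779220779)) cush (321.3160705566406, 72.6606216430664) 22.663957595825195 ell ((321.5397033691406, 65.2684097290039), (174.58364868164062, 192.25714111328125), 176.0226593017578)
[ 0.5483 -0.0083  0.012 ]
[ 0.5483 -0.0087  0.016 ]
balls@.03 [ 0.5477 -0.0138  0.03  ] cush@.018 [ 0.5481 -0.0145  0.018 ]
balls [ 0.54791109 -0.01396039  0.03169509]
tip [ 0.54793099 -0.01415569  0.03143103]
top (np.int64(319), np.int64(207)) 320.0 208.0 29 [ 0.5491 -0.0156  0.031 ]
scene (np.int64(319), np.int64(198)) 319.3076923076923 197.30769230769232 26 [ 0.5494 -0.0145  0.031 ]
```

>>> send_rows:
  rows: "0.3 25 -4 0 0 0 0;0.3 35 0 0 0 0 0;0.3 35 0 0 0 0 0;0.3 35 0 0 0 0 0;0.3 16 0 20 0 0 0;0.3 0 0 30 0 0 0;0.3 0 0 30 0 0 0;0.3 0 0 20 0 0 0"

```text
clock: 6.47
tool_pos: [0.547, 0.0315, 0.0456]
orientation: [-3.14, -0.0, 1.574]
wrist_force: [-0.3, -0.1, -0.3]
finger_gap: 0.0361
gripper_force: 60.1
```

>>> send_rows:
  rows: "0.3 0 0 10 0 0 0;0.3 0 0 10 0 0 0;0.3 0 0 0 0 0 0"

```text
clock: 6.72
tool_pos: [0.5474, 0.0296, 0.0267]
orientation: [-3.14, 0.0, 1.572]
wrist_force: [-1.2, 0.3, -0.3]
finger_gap: 0.0363
gripper_force: 60.1
```

```bash
python3 -c "
from h import *
s=ctrl.observe();print(s['tool_pos'],s['wrist_force'],go((.548,.030,.0125),1.5708))"
```

```text
[0.54742873 0.02957862 0.02666945] [-1.18617854  0.32592914 -0.30613957] (array([ 0.4,  0.6, 14.2]), np.float64(0.001))
```

>>> send_rows:
  rows: "0.3 0 0 8 0 0 0;0.3 0 0 6 0 0 0;0.3 0 0 0 0 0 0;0.55 0 0 0 0 0 0;0.55 0 0 0 0 0 0;0.55 0 0 0 0 0 0"

```text
clock: 7.22
tool_pos: [0.5482, 0.0288, 0.0141]
orientation: [3.141, -0.0, 1.571]
wrist_force: [-0.8, -0.4, -0.4]
finger_gap: 0.0468
gripper_force: 0.0
```

>>> send_rows:
  rows: "0.55 0 0 -15 0 0 0;0.55 0 0 -25 0 0 0;0.55 0 0 -35 0 0 0;0.55 0 0 -35 0 0 0;0.8 -35 8 -20 0 0 0;0.8 -38 8 0 0 0 0;0.8 -38 8 0 0 0 0;0.8 -38 8 0 0 0 0"

```text
clock: 7.88
tool_pos: [0.5805, -0.1214, 0.1448]
orientation: [3.14, -0.0, 1.572]
wrist_force: [0.6, -0.0, -0.2]
finger_gap: 0.0684
gripper_force: 0.0
```

>>> send_rows:
  rows: "0.8 -38 8 0 0 0 0;0.8 -38 8 0 0 0 0;0.8 -38 8 0 0 0 0;0.8 -20 10 0 0 0 0;0.8 0 0 0 0 0 0;0.8 0 0 0 0 0 0"

```text
clock: 8.38
tool_pos: [0.6137, -0.2557, 0.1437]
orientation: [-3.142, 0.001, 1.568]
wrist_force: [-0.3, -0.2, -0.3]
finger_gap: 0.0682
gripper_force: 0.0
```

```bash
python3 w.py w5
```

```text
8.4333 [ 0.6137 -0.2542  0.1436] [-3.1412e+00 -2.0000e-04  1.5701e+00] [-0.11  0.22  0.81]
[159.4 145.4] 1471 (138, 123, 44, 45) [ 0.4692 -0.2128  0.024 ]
[323.5 183.3] 1382 (304, 161, 41, 44) [ 0.6113 -0.2471  0.024 ]
[108.2 308.3] 2256 (28, 283, 125, 77) [ 0.3851 -0.3827  0.024 ]
```

View pics/w5.png

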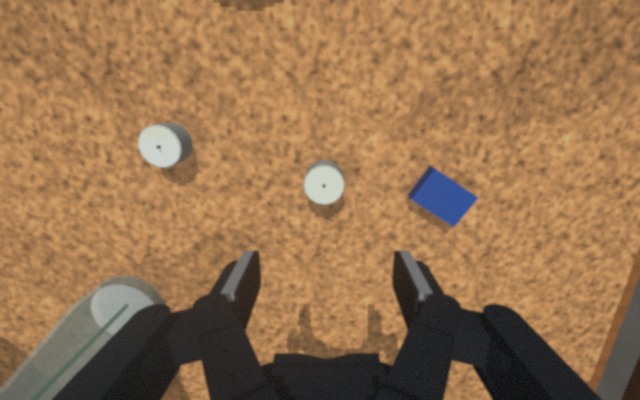

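The view shows the target wick at (324,185), the other light at (159,146), the matchbox at (443,196) and the vase foot at (120,300). Grasping this light.

>>> send_rows:
  rows: "0.8 4 -2 30 0 0 0;0.8 0 0 35 0 0 0;0.8 0 0 35 0 0 0;0.8 0 0 25 0 0 0;0.8 0 0 10 0 0 0;0.8 0 0 3 0 0 0;0.8 0 0 0 0 0 0;0.3 0 0 0 0 0 0"

```text
clock: 9.1
tool_pos: [0.6129, -0.2502, 0.0074]
orientation: [3.14, 0.001, 1.571]
wrist_force: [0.3, 0.1, 0.0]
finger_gap: 0.058
gripper_force: 0.0
```

>>> send_rows:
  rows: "0.3 0 0 0 0 0 0;0.3 0 0 0 0 0 0;0.3 0 0 0 0 0 0;0.3 0 0 0 0 0 0"

```text
clock: 9.43
tool_pos: [0.6129, -0.2503, 0.0077]
orientation: [3.139, 0.0, 1.571]
wrist_force: [-2.9, 2.2, 13.1]
finger_gap: 0.0359
gripper_force: 58.7
```

>>> send_rows:
  rows: "0.3 0 0 -20 0 0 0;0.3 0 0 -30 0 0 0;0.3 0 0 -35 0 0 0;0.3 0 0 -20 0 0 -0.12;0.3 0 0 0 0 0 -0.12;0.3 0 0 0 0 0 -0.12;0.3 0 0 0 0 0 -0.12;0.3 0 0 0 0 0 -0.12"

```text
clock: 10.1
tool_pos: [0.6123, -0.2502, 0.1121]
orientation: [3.14, 0.001, 2.177]
wrist_force: [0.4, -0.2, -0.4]
finger_gap: 0.036
gripper_force: 60.0
```

>>> send_rows:
  rows: "0.3 0 0 0 0 0 -0.12;0.3 0 0 0 0 0 -0.12;0.3 0 0 0 0 0 -0.12;0.3 0 0 0 0 0 -0.087;0.3 0 0 0 0 0 0;0.3 0 0 0 0 0 0"

```text
clock: 10.6
tool_pos: [0.6121, -0.2505, 0.1116]
orientation: [3.141, 0.001, 2.614]
wrist_force: [0.2, -0.2, -0.5]
finger_gap: 0.0357
gripper_force: 60.0
```

```bash
python3 -c "
from h import *
s=ctrl.observe();print(s['clock'],s['tool_pos'],s['orientation'],s['finger_gap'],go((.548+.0381,-.0142-.022,.0135),np.radians(150)))"
```

```text
10.6 [ 0.6120816  -0.25046547  0.11156248] [3.14116900e+00 1.09181442e-03 2.61432344e+00] 0.03572741764887636 (array([130.4, 172.1,  98. ]), np.float64(-0.004))
```

>>> send_rows:
  rows: "0.3 20 26 0 0 0 0;0.3 25 33 0 0 0 0;0.3 25 33 0 0 0 0;0.3 25 33 0 0 0 0;0.3 25 33 10 0 0 0;0.3 10 14 20 0 0 0;0.3 0 0 20 0 0 0;0.3 0 0 0 0 0 0"

```text
clock: 11.27
tool_pos: [0.5838, -0.0352, 0.0583]
orientation: [-3.14, -0.003, 2.618]
wrist_force: [-1.8, -1.5, -1.1]
finger_gap: 0.0358
gripper_force: 60.1
```

```bash
python3 -c "
from h import *
s=ctrl.observe();print(s['clock'],s['tool_pos'],s['orientation'],s['finger_gap'],go((.548+.0381,-.0142-.022,.0162),np.radians(150)))"; python3 w.py w6
```

```text
11.2667 [ 0.58376307 -0.03517744  0.05834278] [-3.1396071  -0.00322942  2.61750044] 0.035815104621428985 (array([-2.7,  0.4, 42.1]), np.float64(-0.0))
11.3167 [ 0.5845 -0.0368  0.06  ] [-3.1398e+00 -2.0000e-03  2.6159e+00] [0.46 0.47 0.46]
[392.5 132.7] 3783 (359, 98, 69, 71) [0.548  0.0294 0.024 ]
[ 22.1 207.3] 2520 (0, 179, 55, 63) [ 0.4736 -0.1918  0.024 ]
[327.2 263.4] 4826 (289, 219, 75, 85) [ 0.6034 -0.0459  0.024 ]
[276.8 268.1] 348 (268, 246, 18, 45) [ 0.5897 -0.077   0.024 ]
[375.5 265.7] 315 (367, 246, 19, 43) [ 0.621  -0.0188  0.024 ]
```

View pics/w6.png

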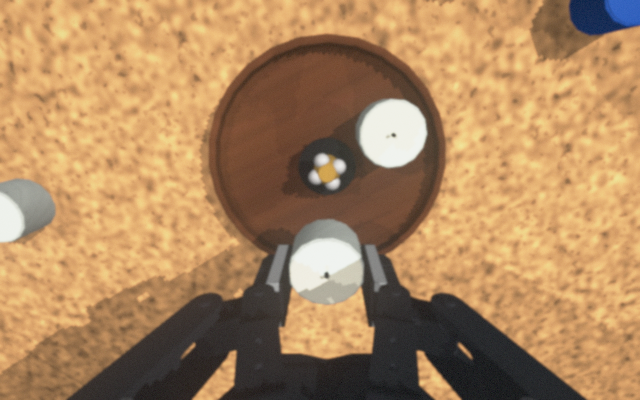

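The first light stands flat at (393,133), beside the post at (327,172). Lowering the second.

>>> send_rows:
  rows: "0.3 -1 1 15 0 0 0;0.3 0 0 15 0 0 0;0.3 0 0 9 0 0 0;0.3 0 0 5 0 0 0;0.3 0 0 0 0 0 0"

```text
clock: 11.73
tool_pos: [0.5867, -0.0375, 0.0167]
orientation: [-3.141, -0.0, 2.616]
wrist_force: [-1.5, 0.1, 0.5]
finger_gap: 0.036
gripper_force: 60.1
```

>>> send_rows:
  rows: "0.3 0 0 0 0 0 0;0.55 0 0 0 0 0 0;0.55 0 0 0 0 0 0;0.55 0 0 0 0 0 0;0.55 0 0 0 0 0 0"

```text
clock: 12.15
tool_pos: [0.5871, -0.0367, 0.0173]
orientation: [3.141, 0.0, 2.618]
wrist_force: [-0.3, 1.3, 0.3]
finger_gap: 0.047
gripper_force: 0.0
```

>>> send_rows:
  rows: "0.55 0 0 -15 0 0 0;0.55 0 0 -25 0 0 0;0.55 0 0 -35 0 0 0;0.55 0 0 -35 0 0 0;0.6 0 0 -20 0 0 0;0.8 0 0 0 0 0 0"

```text
clock: 12.65
tool_pos: [0.5892, -0.0368, 0.1518]
orientation: [3.138, 0.005, 2.617]
wrist_force: [0.7, 1.0, -1.1]
finger_gap: 0.062
gripper_force: 0.0
```

```bash
python3 -c "
from h import *
s=ctrl.observe();print(s['clock'],s['tool_pos'],s['orientation'],s['finger_gap'],go((.469,-.215,.14),np.radians(150)))"; python3 w.py w7
```

```text
12.65 [ 0.58915591 -0.03681927  0.15179545] [3.13764483 0.00543823 2.61738485] 0.06202737269819904 (array([  14.9, -214.4,   10.9]), np.float64(-0.001))
12.7 [ 0.5882 -0.0367  0.1496] [3.1389 0.0035 2.6177] [-0.33  0.45 -1.25]
[367.8 113.3] 1658 (346, 90, 45, 47) [0.5477 0.029  0.024 ]
[ 99.1 168.7] 1689 (74, 149, 56, 43) [ 0.4683 -0.2063  0.024 ]
[324.6 186.9] 1386 (304, 165, 42, 44) [ 0.5865 -0.0366  0.024 ]
```

>>> send_rows:
  rows: "0.8 2 -25 0 0 0 0;0.8 2 -35 0 0 0 0;0.8 2 -35 0 0 0 0;0.8 2 -35 0 0 0 0;0.8 2 -35 0 0 0 0;0.8 2 -35 0 0 0 0;0.8 2 -14 0 0 0 0;0.8 0 0 0 0 0 0.1"

```text
clock: 13.37
tool_pos: [0.4647, -0.2182, 0.1464]
orientation: [-3.14, -0.001, 2.515]
wrist_force: [-0.1, 0.1, -0.2]
finger_gap: 0.0686
gripper_force: 0.0
```

>>> send_rows:
  rows: "0.8 0 0 0 0 0 0.12;0.8 0 0 0 0 0 0.12;0.8 0 0 0 0 0 0.12;0.8 0 0 0 0 0 0.12;0.8 0 0 0 0 0 0.12;0.8 0 0 0 0 0 0.12;0.8 0 0 0 0 0 0.12;0.8 0 0 0 0 0 0.12"

```text
clock: 14.03
tool_pos: [0.4672, -0.2149, 0.1462]
orientation: [-3.14, 0.0, 1.552]
wrist_force: [-0.6, -0.9, 0.4]
finger_gap: 0.0681
gripper_force: 0.0
```

>>> send_rows:
  rows: "0.8 0 0 0 0 0 0.12;0.8 0 0 0 0 0 0.12;0.8 0 0 0 0 0 0.12;0.8 0 0 0 0 0 0.12;0.8 0 0 0 0 0 0.12;0.8 0 0 0 0 0 0.12;0.8 0 0 0 0 0 0.12;0.8 0 0 0 0 0 0.12"

```text
clock: 14.7
tool_pos: [0.4672, -0.2148, 0.1463]
orientation: [-3.141, 0.001, 0.592]
wrist_force: [-0.5, -0.3, -0.4]
finger_gap: 0.0682
gripper_force: 0.0
```

>>> send_rows:
  rows: "0.8 0 0 0 0 0 0.074;0.8 0 0 0 0 0 0;0.8 0 0 0 0 0 0"

```text
clock: 14.95
tool_pos: [0.4674, -0.2148, 0.1464]
orientation: [-3.141, 0.001, 0.527]
wrist_force: [0.8, -0.5, 0.3]
finger_gap: 0.0684
gripper_force: 0.0
```

```bash
python3 w.py w8
python3 - <<'E'
from h import *
f=np.load("pics/w8.npz");p=f['p'];T=f['T'];h=cv2.cvtColor(p,cv2.COLOR_RGB2HSV)
rs=[]
for c,a,l in blobs((h[...,1]<60)&(h[...,2]>200),300,9000):
    P=plane("wrist",c,.024,T);print(c,a,P.round(4))
    if np.linalg.norm(P[:2]-[.469,-.214])<.03: print("go",go((P[0],P[1],.0055),np.radians(30)), tri(ray("wrist",c,T),ray("top",(397.7,238.1))))
E
```

```text
15.0 [ 0.4675 -0.2148  0.1465] [-3.1413e+00  8.0000e-04  5.2710e-01] [ 0.34  0.11 -0.58]
[325.1 188.8] 1280 (305, 168, 41, 41) [ 0.4692 -0.2128  0.024 ]
[468.8 382.3] 738 (452, 362, 38, 38) [ 0.3496 -0.477   0.024 ]
[325.2 189.7] 1009 [ 0.4685 -0.2133  0.024 ]
go (array([  1.7,  -0.7, 141. ]), np.float64(0.003)) [ 0.46937036 -0.21363305  0.02773063]
```

>>> send_rows:
  rows: "0.8 2 -1 30 0 0 0;0.8 0 0 35 0 0 0;0.8 0 0 35 0 0 0;0.8 0 0 25 0 0 0;0.8 0 0 11 0 0 0;0.8 0 0 3 0 0 0;0.8 0 0 0 0 0 0;0.3 0 0 0 0 0 0"

```text
clock: 15.67
tool_pos: [0.4696, -0.2136, 0.0091]
orientation: [3.141, -0.001, 0.524]
wrist_force: [0.6, -0.0, 0.4]
finger_gap: 0.0576
gripper_force: 0.0
```

>>> send_rows:
  rows: "0.3 0 0 0 0 0 0;0.3 0 0 0 0 0 0;0.3 0 0 0 0 0 0;0.3 0 0 0 0 0 0"

```text
clock: 16.0
tool_pos: [0.4699, -0.2133, 0.0095]
orientation: [3.14, -0.002, 0.524]
wrist_force: [-3.4, 2.4, 18.1]
finger_gap: 0.0358
gripper_force: 57.9
```

>>> send_rows:
  rows: "0.3 0 0 -15 0 0 0;0.3 0 0 -25 0 0 0;0.3 0 0 -35 0 0 0;0.3 0 0 -25 0 0 0;0.3 0 0 0 0 0 0;0.3 0 0 0 0 0 0"

```text
clock: 16.5
tool_pos: [0.4702, -0.2129, 0.1098]
orientation: [3.14, -0.004, 0.525]
wrist_force: [0.2, 0.4, -0.8]
finger_gap: 0.0354
gripper_force: 60.1
```

```bash
python3 -c "
from h import *
s=ctrl.observe();print(s['clock'],s['tool_pos'],s['orientation'],s['finger_gap'],go((.548-.0381,-.0142-.022,.0162),np.radians(30)))"
```

```text
16.5 [ 0.4702068  -0.21290782  0.1098442 ] [ 3.13970881 -0.00359894  0.52475058] 0.03535773693501844 (array([ 122.5, -133.2,   93.8]), np.float64(0.001))
```

>>> send_rows:
  rows: "0.3 20 -22 0 0 0 0;0.3 25 -27 0 0 0 0;0.3 25 -27 0 0 0 0;0.3 25 -27 0 0 0 0;0.3 20 -22 5 0 0 0;0.3 8 -8 20 0 0 0;0.3 0 0 25 0 0 0;0.3 0 0 0 0 0 0"

```text
clock: 17.17
tool_pos: [0.5068, -0.035, 0.0545]
orientation: [-3.14, 0.005, 0.527]
wrist_force: [-2.9, -0.0, 0.1]
finger_gap: 0.0356
gripper_force: 60.1
```

>>> send_rows:
  rows: "0.3 0 0 0 0 0 0"

```text
clock: 17.25
tool_pos: [0.5078, -0.037, 0.0572]
orientation: [-3.141, 0.003, 0.523]
wrist_force: [0.1, -0.4, 1.2]
finger_gap: 0.0356
gripper_force: 60.1
```

```bash
python3 -c "
from h import *
s=ctrl.observe();print(s['clock'],s['tool_pos'],s['orientation'],s['finger_gap'],go((.548-.0381,-.0142-.022,.0178),np.radians(30)))"
```

```text
17.25 [ 0.50776526 -0.03698585  0.05722543] [-3.14092747e+00  3.01272760e-03  5.23216010e-01] 0.0356073343084865 (array([ 2.4,  0.4, 39.4]), np.float64(-0.0))
```

>>> send_rows:
  rows: "0.3 1 0 15 0 0 0;0.3 0 0 14 0 0 0;0.3 0 0 6 0 0 0;0.3 0 0 4 0 0 0;0.3 0 0 0 0 0 0;0.3 0 0 0 0 0 0"

```text
clock: 17.75
tool_pos: [0.5101, -0.0363, 0.0196]
orientation: [3.141, -0.0, 0.523]
wrist_force: [-0.5, -0.3, -0.0]
finger_gap: 0.0357
gripper_force: 60.1
```

>>> send_rows:
  rows: "0.55 0 0 0 0 0 0;0.55 0 0 0 0 0 0;0.55 0 0 0 0 0 0;0.55 0 0 0 0 0 0;0.55 0 0 -15 0 0 0;0.55 0 0 -25 0 0 0;0.55 0 0 -35 0 0 0;0.55 0 0 -35 0 0 0"

```text
clock: 18.42
tool_pos: [0.509, -0.0364, 0.1297]
orientation: [-3.141, 0.002, 0.523]
wrist_force: [0.4, 1.3, 0.4]
finger_gap: 0.0473
gripper_force: 0.0
```

>>> send_rows:
  rows: "0.6 0 0 -25 0 0 0.12;0.8 0 0 0 0 0 -0.12;0.8 0 0 0 0 0 0;0.8 0 0 0 0 0 0"

```text
clock: 18.75
tool_pos: [0.5096, -0.0356, 0.1538]
orientation: [-3.141, -0.0, 0.525]
wrist_force: [0.4, 0.0, 0.9]
finger_gap: 0.0683
gripper_force: 0.0
```

```bash
python3 w.py w9; python3 -c "
from h import *
print(go((.472,.24,.17)))"
```

```text
18.8 [ 0.5094 -0.0358  0.1534] [-3.141e+00  6.000e-04  5.235e-01] [-0.02  0.38 -0.3 ]
[52.3 85.7] 1604 (30, 63, 45, 47) [0.4725 0.2108 0.024 ]
[371.5 117.4] 1648 (349, 95, 46, 46) [ 0.5864 -0.037   0.024 ]
[284.  118.5] 1623 (262, 96, 45, 46) [0.5471 0.0287 0.024 ]
[326.6 192. ] 1346 (307, 171, 41, 42) [ 0.5076 -0.0374  0.024 ]
[ 105.5 -257.5  -16.5]
```

View pics/w9.png

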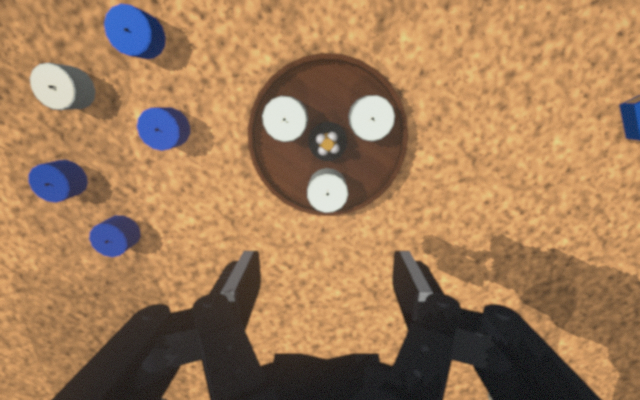

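All three stand flat in the tray at (285,119), (372,118) and (327,192); the fourth is untouched at (52,86). Now the cap: turn back to yaw π/2 and go over it.

>>> send_rows:
  rows: "0.8 0 0 -8 0 0 -0.12;0.8 0 0 -8 0 0 -0.12;0.8 0 0 0 0 0 -0.12;0.8 0 0 0 0 0 -0.12;0.8 0 0 0 0 0 -0.12;0.8 0 0 0 0 0 -0.12;0.8 0 0 0 0 0 -0.12;0.8 0 0 0 0 0 -0.12"

```text
clock: 19.47
tool_pos: [0.5092, -0.0362, 0.1688]
orientation: [-3.14, 0.001, 1.488]
wrist_force: [-0.7, 0.3, 0.7]
finger_gap: 0.0684
gripper_force: 0.0
```

>>> send_rows:
  rows: "0.8 0 0 0 0 0 -0.087;0.8 38 -4 0 0 0 0;0.8 38 -4 0 0 0 0;0.8 38 -4 0 0 0 0;0.8 38 -4 0 0 0 0;0.8 38 -4 0 0 0 0;0.8 38 -4 0 0 0 0;0.8 38 -4 0 0 0 0"

```text
clock: 20.13
tool_pos: [0.4808, 0.2314, 0.1688]
orientation: [-3.14, 0.001, 1.57]
wrist_force: [1.0, 0.1, -0.1]
finger_gap: 0.0683
gripper_force: 0.0
```

>>> send_rows:
  rows: "0.8 38 -4 0 0 0 0;0.8 30 -4 0 0 0 0;0.8 20 -2 0 0 0 0;0.8 0 0 0 0 0 0;0.8 0 0 0 0 0 0"

```text
clock: 20.55
tool_pos: [0.4711, 0.3185, 0.1684]
orientation: [-3.14, 0.002, 1.572]
wrist_force: [-0.1, 0.5, 0.5]
finger_gap: 0.0681
gripper_force: 0.0
```

```bash
cat > cap.py <<'E'
from h import *
import sys
def brass(n,p,near):
    h=cv2.cvtColor(p,cv2.COLOR_RGB2HSV);m=(h[...,1]<60)&(h[...,2]>130);m=cv2.morphologyEx(m.astype(np.uint8),cv2.MORPH_OPEN,np.ones((3,3)))
    c=max(cv2.findContours(m*(np.hypot(*(np.indices(m.shape)-np.array(near)[::-1,None,None]))<90).astype(np.uint8),0,1)[0],key=cv2.contourArea)
    H=np.zeros(m.shape,np.uint8);cv2.fillConvexPoly(H,cv2.convexHull(c),1)
    b=(H>0)&(h[...,1]>100)&(h[...,0]<30)
    k=max(blobs(b,5,9000),key=lambda q:q[1]); return cv2.fitEllipse(cv2.convexHull(c)),k,h
E
python3 w.py w10
python3 - <<'E'
from cap import *
T=np.load("pics/w10.npz")['T'];p=np.load("pics/w10.npz")['p']
e,k,h=brass("wrist",p,proj("wrist",(.471,.355,.03),T));print(e,k[0],k[1],cv2.boundingRect(k[2].astype(np.uint8)))
print(plane("wrist",e[0],.026,T),plane("wrist",k[0],.05,T))
E
```

```text
20.6 [0.4715 0.3173 0.1687] [-3.1401e+00  1.9000e-03  1.5702e+00] [ 0.14  0.03 -0.39]
[325.2 147.7] 3905 (286, 111, 80, 80) [0.4698 0.3551 0.024 ]
[326.6 273.5] 915 (310, 252, 34, 40) [0.4715 0.217  0.024 ]
((325.3181457519531, 150.86085510253906), (78.98587799072266, 79.63105773925781), 159.73028564453125) [325.4 155.9] 634 (312, 141, 27, 30)
[0.46991165 0.35239775 0.026     ] [0.47007452 0.35208057 0.05      ]
```

View pics/w10.png

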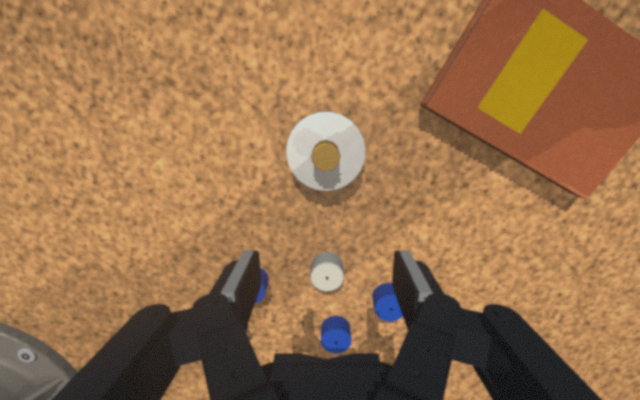

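The cap disc is centred at (325,151) with the knob top at (325,155). The book at the top right is clear of it. Going over the cap for a second view.

>>> send_rows:
  rows: "0.6 20 -2 25 0 0 0;0.6 15 0 25 0 0 0;0.6 0 0 10 0 0 0;0.6 0 0 0 0 0 0;0.6 0 0 0 0 0 0"

```text
clock: 21.02
tool_pos: [0.4702, 0.3511, 0.1096]
orientation: [-3.141, 0.002, 1.569]
wrist_force: [0.7, -0.3, 0.8]
finger_gap: 0.0514
gripper_force: 0.0
```

```bash
python3 w.py w11
python3 - <<'E'
from cap import *
r=[]
for n in("w10","w11"):
    f=np.load(f"pics/{n}.npz");T=f['T']
    e,k,h=brass("wrist",f['p'],proj("wrist",(.470,.352,.03),T));print(e,k[0],k[1],cv2.boundingRect(k[2].astype(np.uint8)))
    x,y,w,hh=cv2.boundingRect(k[2].astype(np.uint8))
    print(plane("wrist",e[0],.026,T).round(4),plane("wrist",k[0],.05,T).round(4)); r.append((ray("wrist",e[0],T),ray("wrist",k[0],T)))
print("disc",tri(r[0][0],r[1][0]),"knob",tri(r[0][1],r[1][1])); print(go((.470,.352,.031),np.pi/2))
E
```

```text
21.0667 [0.4706 0.3515 0.1105] [3.1414e+00 5.0000e-04 1.5686e+00] [0.79 0.31 0.32]
[325.9 199.6] 5205 (279, 159, 95, 90) [0.4698 0.3557 0.024 ]
[328.6 336.7] 1081 (311, 309, 37, 47) [0.4722 0.2185 0.024 ]
((325.3181457519531, 150.86085510253906), (78.98587799072266, 79.63105773925781), 159.73028564453125) [325.4 155.9] 634 (312, 141, 27, 30)
[0.4699 0.3524 0.026 ] [0.4701 0.3521 0.05  ]
((326.0383605957031, 203.40147399902344), (89.63202667236328, 93.9598388671875), 91.16128540039062) [326.  212.6] 1028 (310, 193, 33, 39)
[0.4699 0.3532 0.026 ] [0.4699 0.3547 0.05  ]
disc [0.46991704 0.35169924 0.02190447] knob [0.46997379 0.34967456 0.03716174]
(array([ 0.5, -0.6, 79.5]), np.float64(-0.002))
```

>>> send_rows:
  rows: "0.6 1 -1 25 0 0 0;0.6 0 0 25 0 0 0;0.6 0 0 17 0 0 0;0.6 0 0 8 0 0 0;0.6 0 0 3 0 0 0;0.6 0 0 0 0 0 0;0.1 0 0 0 0 0 0;0.1 0 0 0 0 0 0"

```text
clock: 21.73
tool_pos: [0.4695, 0.3544, 0.0332]
orientation: [3.14, -0.001, 1.57]
wrist_force: [-0.1, -0.3, 0.4]
finger_gap: 0.0279
gripper_force: 0.0
```

>>> send_rows:
  rows: "0.1 0 0 0 0 0 0;0.1 0 0 0 0 0 0;0.1 0 0 0 0 0 0;0.1 0 0 0 0 0 0"

```text
clock: 22.07
tool_pos: [0.4696, 0.3546, 0.0333]
orientation: [3.14, -0.002, 1.571]
wrist_force: [-0.5, -0.9, 8.4]
finger_gap: 0.0236
gripper_force: 58.4
```

>>> send_rows:
  rows: "0.1 0 0 -15 0 0 0;0.1 0 0 -25 0 0 0;0.1 0 0 -35 0 0 0;0.1 0 0 -20 0 0 0;0.1 0 0 0 0 0 0;0.1 0 0 0 0 0 0"

```text
clock: 22.57
tool_pos: [0.4693, 0.3547, 0.1286]
orientation: [3.14, -0.003, 1.571]
wrist_force: [-0.3, -0.3, -1.3]
finger_gap: 0.0237
gripper_force: 59.3
```

```bash
python3 w.py w12
python3 - <<'E'
from cap import *
f=np.load("pics/w12.npz");T=f['T'];P0=T[:3,3]
# expected disc z: TCP height minus grip height
e,k,h=brass("wrist",f['p'],proj("wrist",P0-[0,0,.007],T));print(e)
print((plane("wrist",e[0],P0[2]-.007,T)-P0).round(4)); print(go((.548,-.0142,.12),np.pi/2))
E
```

```text
22.6167 [0.4687 0.3543 0.1274] [ 3.1411e+00 -1.0000e-03  1.5710e+00] [-0.48 -0.44 -0.53]
[326.9 228.3] 6190 (260, 193, 134, 88) [0.4702 0.3262 0.024 ]
[329.1 331.6] 664 (311, 318, 36, 27) [0.4726 0.2117 0.024 ]
((326.50103759765625, 251.99574279785156), (118.55156707763672, 133.01138305664062), 89.92974090576172)
[ 0.0001  0.0008 -0.007 ]
(array([-368.5,   79.2,    7. ]), np.float64(0.0))
```

Cap held, centred under the TCP within about 1 mm. Carrying it over the post.

>>> send_rows:
  rows: "0.1 -25 5 0 0 0 0;0.1 -38 8 0 0 0 0;0.1 -38 8 0 0 0 0;0.1 -38 8 0 0 0 0;0.1 -38 8 0 0 0 0;0.1 -38 8 0 0 0 0;0.1 -38 8 0 0 0 0;0.1 -38 8 0 0 0 0"

```text
clock: 23.28
tool_pos: [0.5292, 0.0611, 0.126]
orientation: [-3.14, 0.001, 1.571]
wrist_force: [1.4, 0.8, -1.2]
finger_gap: 0.0235
gripper_force: 59.3
```

>>> send_rows:
  rows: "0.1 -38 8 0 0 0 0;0.1 -25 6 0 0 0 0;0.1 -14 4 10 0 0 0;0.1 0 0 15 0 0 0;0.1 0 0 0 0 0 0;0.1 0 0 0 0 0 0"

```text
clock: 23.78
tool_pos: [0.5467, -0.014, 0.1008]
orientation: [-3.139, 0.001, 1.57]
wrist_force: [0.3, -0.6, -0.3]
finger_gap: 0.0236
gripper_force: 59.3
```

```bash
python3 w.py w13; python3 -c "
from h import *
print(go((.548,-.0142,.072),np.pi/2))
t,_=capture('top');s,_=capture('scene')
cv2.imwrite('pics/ts.png',np.hstack([cv2.resize(t[150:270,260:380,::-1],(400,400)),cv2.resize(s[140:260,260:380,::-1],(400,400))]))"
```

```text
23.8333 [ 0.5473 -0.0136  0.1015] [-3.1400e+00  3.0000e-04  1.5712e+00] [ 0.58 -0.55 -0.9 ]
[327.7 155.3] 2238 (302, 128, 53, 55) [0.5475 0.028  0.024 ]
[327.2 228.5] 7078 (254, 193, 147, 89) [ 0.5473 -0.0306  0.024 ]
[326.7 305.2] 574 (302, 293, 49, 21) [ 0.547  -0.1037  0.024 ]
(array([-0.6,  0.8, 29.5]), np.float64(0.0))
```

View pics/ts.png

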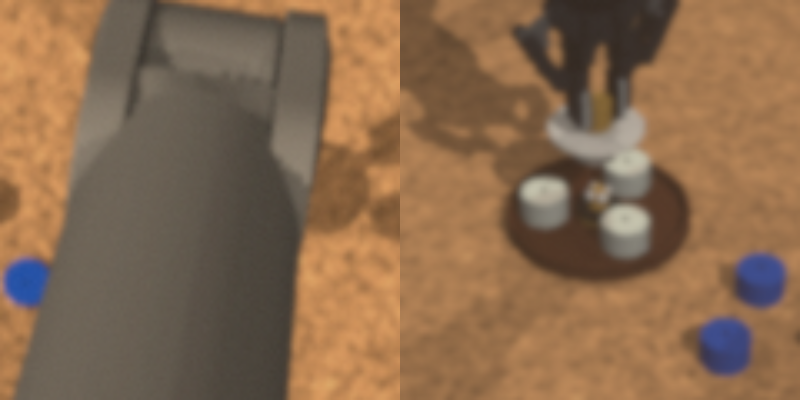

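The right half shows the cap level, directly above the post (stud at crop (597,195)), with the three lights upright. Descending slowly.

>>> send_rows:
  rows: "0.1 -0.5 0.7 12 0 0 0;0.1 0 0 10 0 0 0;0.1 0 0 5 0 0 0;0.1 0 0 2 0 0 0;0.1 0 0 2 0 0 0;0.1 0 0 2 0 0 0;0.1 0 0 0 0 0 0;0.1 0 0 0 0 0 0"

```text
clock: 24.6
tool_pos: [0.5486, -0.0145, 0.069]
orientation: [3.141, 0.0, 1.571]
wrist_force: [0.3, -0.4, -0.6]
finger_gap: 0.0236
gripper_force: 59.3
```

>>> send_rows:
  rows: "0.1 0 0 2 0 0 0;0.1 0 0 2 0 0 0;0.1 0 0 0 0 0 0;0.1 0 0 0 0 0 0"

```text
clock: 24.93
tool_pos: [0.5485, -0.0139, 0.0649]
orientation: [-3.141, -0.001, 1.571]
wrist_force: [-1.9, 3.4, 3.2]
finger_gap: 0.0238
gripper_force: 59.8
```

>>> send_rows:
  rows: "0.1 0.5 -0.3 2 0 0 0;0.1 0 0 2 0 0 0;0.1 0 0 0 0 0 0;0.1 0 0 0 0 0 0"

```text
clock: 25.27
tool_pos: [0.5482, -0.0135, 0.0609]
orientation: [-3.142, -0.0, 1.571]
wrist_force: [0.4, 5.6, 0.1]
finger_gap: 0.0239
gripper_force: 59.4
```

>>> send_rows:
  rows: "0.1 0 0 2 0 0 0;0.1 0 0 2 0 0 0;0.1 0 0 0 0 0 0;0.1 0 0 0 0 0 0"

```text
clock: 25.6
tool_pos: [0.5479, -0.0133, 0.0564]
orientation: [-3.141, -0.0, 1.571]
wrist_force: [1.1, 6.4, -6.8]
finger_gap: 0.0237
gripper_force: 59.1
```

>>> send_rows:
  rows: "0.1 0 0 2 0 0 0;0.1 0 0 2 0 0 0;0.1 0 0 0 0 0 0;0.1 0 0 0 0 0 0"

```text
clock: 25.93
tool_pos: [0.5479, -0.0132, 0.0524]
orientation: [-3.141, -0.0, 1.571]
wrist_force: [1.0, 6.7, -5.7]
finger_gap: 0.0238
gripper_force: 59.2
```

Clicked: the balls now pull the cap down. Pressing on into the cushion.

>>> send_rows:
  rows: "0.1 1 0 1 0 0 0;0.1 0 0 1 0 0 0;0.1 0 0 0 0 0 0;0.1 0 0 0 0 0 0"

```text
clock: 26.27
tool_pos: [0.5481, -0.0127, 0.0508]
orientation: [-3.141, -0.0, 1.571]
wrist_force: [-0.5, 5.7, -1.3]
finger_gap: 0.0234
gripper_force: 60.0
```

>>> send_rows:
  rows: "0.1 0 0 1 0 0 0;0.1 0 0 1 0 0 0;0.1 0 0 0 0 0 0;0.1 0 0 0 0 0 0"

```text
clock: 26.6
tool_pos: [0.5482, -0.0127, 0.0491]
orientation: [-3.141, -0.0, 1.571]
wrist_force: [-2.0, 6.1, 5.7]
finger_gap: 0.0236
gripper_force: 60.4
```

>>> send_rows:
  rows: "0.1 0.5 0 1.3 0 0 0;0.1 0 0 0 0 0 0;0.1 0 0 0 0 0 0;0.1 0 0 0 0 0 0;0.1 0 0 0 0 0 0;0.1 0 0 0 0 0 0"

```text
clock: 27.1
tool_pos: [0.5482, -0.0123, 0.0479]
orientation: [3.142, -0.0, 1.571]
wrist_force: [-2.3, 5.1, 7.8]
finger_gap: 0.0234
gripper_force: 60.7
```

```bash
python3 -c "
from h import *
s,_=capture('scene')
f=[ctrl.observe()];print(f[0]['clock'],f[0]['tool_pos'],f[0]['wrist_force'])
cv2.imwrite('pics/fin.png',cv2.resize(s[130:280,230:430,::-1],(800,600)))"
```

```text
27.15 [ 0.54824579 -0.01231291  0.04792249] [-3.29437708  4.83242486  8.10464939]
```

View pics/fin.png

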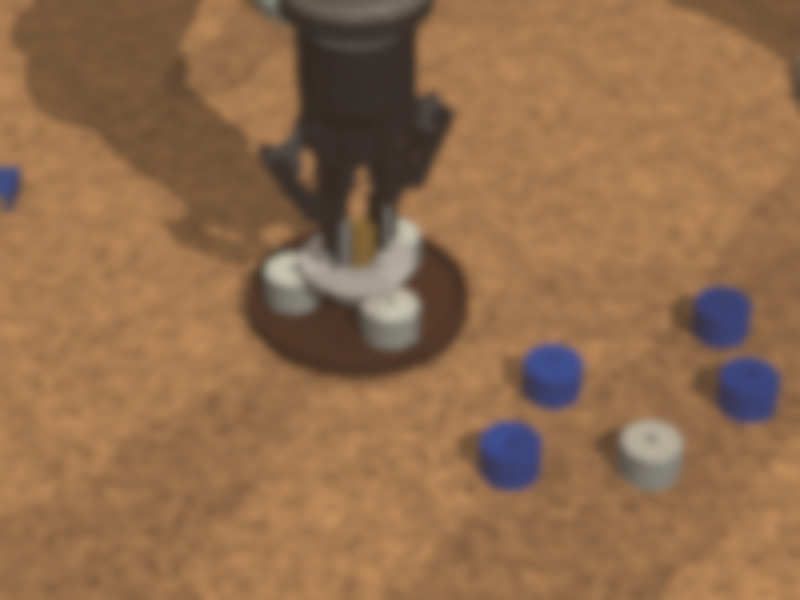

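The cap is seated level, the three lights stand flat, the fourth is untouched, and the push is steady at about 8 N. Handing in.

```bash
python3 -c "
from rig import ctrl
print(ctrl.finish_job())"
```

```text
the job is handed in; nothing more can be done
None
```

Job handed in at 27 s, result not reported: three tea lights stand flat in the tray, the fourth is untouched, and the cap is clicked home with the hand still pressing it down at about 8 N (the target was about 10 N, the limit over 4 N).

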